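Scoop rough stones into a viewing cell and hold it in the light

TASK

Scoop up the rough stones from the trough with the little scoop and tip them into the glass cell where it stands, at least two of the three, then put the scoop down, resting low on the bench or back in the trough. Then take the cell by its two frosted faces only, never touching the clear ones, and hold it up in the viewer's light path: upright, centred on the axis midway between lamp and lens, with its clear faces square to the light, resting on nothing. Finish while still holding it there, keep the cell from tipping over, and leave the other things on the bench where they are.

Things in the scene. Friction and masses are not known exactly. Their poses are not given: they have to be found in the camera images.
- tray: Fixed aluminium trough, 203 (x) x 66 x 22 mm, walls and floor 4 mm, inside 58 mm wide; origin: under its middle line, 99 mm from its +x end. Its -x end (nearest the robot) is a backstop 42 mm high, its face sloping back at 65 degrees from the floor at x = -80 mm. Scoop in the +x half, stones between. Draw the scoop along the floor towards -x: against the backstop the stones ride into the pan.
- scoop: Loose steel scoop like a small dustpan, 90 g, open front at its -x. Origin: centre of the pan's underside. Pan 52 mm wide (49 inside), floor 2 mm, side walls 18 mm high, lip at x = -33 mm, back wall at x = +25 to +28 mm. Grip: upright wooden fin, x = +28 to +54 mm, 12 mm thick (y), up to z = 70 mm: pinch it along y, above the trough walls. Stones slide out when the front is tipped 45 degrees down.
- stone1: Loose dark red rough stone, a faceted lump 15 mm across and 13.5 mm high, 11 g. Origin: centre of its underside as it lies at the start.
- stone2: Loose dark red rough stone, a faceted lump 15 mm across and 13.5 mm high, 11 g. Origin: centre of its underside as it lies at the start.
- stone3: Loose dark red rough stone, a faceted lump 15 mm across and 13.5 mm high, 11 g. Origin: centre of its underside as it lies at the start.
- cell: Loose open-topped glass box, 160 g: 70 (x) x 56 (y) x 50 (z) mm, walls 3 mm, floor 4 mm, mouth 64 x 50 mm (the scoop fits in when tipped along y). Origin: centre of its underside. Clear faces: the short ends (x = -35, +35 mm); frosted milky faces: the long sides (y = -28, +28 mm). The same turned end for end. The bench on the robot's side of it is bare for about 150 mm: room to set the scoop down.
- cell_center (a point): Middle of the cell, 25 mm above the cell's underside, on its axis.
- clear_panes: The cell's two clear end faces (normal to the cell's x), part of the cell; same origin and axes as the cell.
- frosted_left: The cell's frosted long side at its +y (outer face at y = +28 mm), part of the cell; same origin and axes as the cell.
- frosted_right: The cell's frosted long side at its -y (outer face at y = -28 mm), part of the cell; same origin and axes as the cell.
- viewer: Fixed viewer: dark base plate 100 x 310 x 14 mm with two posts; black lamp tube (56 mm diameter) at +y and brass-rimmed lens (58 mm) at -y face each other, tops 160 mm above the bench. The light runs level along its y, 130 mm above the bench; free gap y = -75 to +75 mm. Origin: on the bench under the middle of the gap.
- light_path (a point): Middle of the light path: on the axis of lamp and lens, midway between them, 130 mm above the bench; axes as the viewer's (y along the light).
- mallet: Bystander: rawhide mallet lying down, head 52 mm in diameter and 95 mm long, handle 200 mm.
- bench_block: Bystander: square steel bench block 65 x 65 x 22 mm.
- ring_blank: Bystander: small brass ring, 25 mm across, 9 mm high.
- flux_jar: Bystander: amber glass jar with black lid, 44 mm across, 50 mm high.
- doming_block: Bystander: steel doming cube, 45 mm.
- ring_mandrel: Bystander: tapered steel ring mandrel with wooden handle, 290 mm long, lying down.
- ring_clamp: Bystander: wooden ring clamp, 120 x 24 x 29 mm, lying down.

How it is judged (in metres and radians):
On the way, in this order (a step that is already met when the one before it is completed fails the run):
1. the scoop, held in the fingers, lifts at least two stones out of the trough ((((x of stone1 in the frame of scoop between -0.036 and 0.03 m and y of stone1 in the frame of scoop between -0.027 and 0.027 m and z of stone1 in the frame of scoop between -0.002 and 0.035 m and height (world z) of stone1 above 0.04 m) and (x of stone2 in the frame of scoop between -0.036 and 0.03 m and y of stone2 in the frame of scoop between -0.027 and 0.027 m and z of stone2 in the frame of scoop between -0.002 and 0.035 m and height (world z) of stone2 above 0.04 m)) or ((x of stone2 in the frame of scoop between -0.036 and 0.03 m and y of stone2 in the frame of scoop between -0.027 and 0.027 m and z of stone2 in the frame of scoop between -0.002 and 0.035 m and height (world z) of stone2 above 0.04 m) and (x of stone3 in the frame of scoop between -0.036 and 0.03 m and y of stone3 in the frame of scoop between -0.027 and 0.027 m and z of stone3 in the frame of scoop between -0.002 and 0.035 m and height (world z) of stone3 above 0.04 m)) or ((x of stone1 in the frame of scoop between -0.036 and 0.03 m and y of stone1 in the frame of scoop between -0.027 and 0.027 m and z of stone1 in the frame of scoop between -0.002 and 0.035 m and height (world z) of stone1 above 0.04 m) and (x of stone3 in the frame of scoop between -0.036 and 0.03 m and y of stone3 in the frame of scoop between -0.027 and 0.027 m and z of stone3 in the frame of scoop between -0.002 and 0.035 m and height (world z) of stone3 above 0.04 m))) and height (world z) of scoop above 0.04 m and contact force between the fingers and scoop above 0.5 N), for 0.2 s.
2. at least two stones lie in the cell, which stands on the bench ((((x of stone1 in the frame of cell between -0.034 and 0.034 m and y of stone1 in the frame of cell between -0.027 and 0.027 m and z of stone1 in the frame of cell between -0.002 and 0.05 m) and (x of stone2 in the frame of cell between -0.034 and 0.034 m and y of stone2 in the frame of cell between -0.027 and 0.027 m and z of stone2 in the frame of cell between -0.002 and 0.05 m)) or ((x of stone2 in the frame of cell between -0.034 and 0.034 m and y of stone2 in the frame of cell between -0.027 and 0.027 m and z of stone2 in the frame of cell between -0.002 and 0.05 m) and (x of stone3 in the frame of cell between -0.034 and 0.034 m and y of stone3 in the frame of cell between -0.027 and 0.027 m and z of stone3 in the frame of cell between -0.002 and 0.05 m)) or ((x of stone1 in the frame of cell between -0.034 and 0.034 m and y of stone1 in the frame of cell between -0.027 and 0.027 m and z of stone1 in the frame of cell between -0.002 and 0.05 m) and (x of stone3 in the frame of cell between -0.034 and 0.034 m and y of stone3 in the frame of cell between -0.027 and 0.027 m and z of stone3 in the frame of cell between -0.002 and 0.05 m))) and height (world z) of cell below 0.01 m and angle between cell's own z axis and vertical below 0.1 rad), for 0.2 s.
At the end, for the whole second after the job is handed in: Fingers on both frosted faces; two or more stones in the cell; its middle within 15 mm of the light axis and 25 mm of midway, square to it within 0.2 rad, upright within 0.15 rad, still, touching neither viewer nor scoop; the scoop at rest and let go, its origin below 60 mm ((((x of stone1 in the frame of cell between -0.034 and 0.034 m and y of stone1 in the frame of cell between -0.027 and 0.027 m and z of stone1 in the frame of cell between -0.002 and 0.05 m) and (x of stone2 in the frame of cell between -0.034 and 0.034 m and y of stone2 in the frame of cell between -0.027 and 0.027 m and z of stone2 in the frame of cell between -0.002 and 0.05 m)) or ((x of stone2 in the frame of cell between -0.034 and 0.034 m and y of stone2 in the frame of cell between -0.027 and 0.027 m and z of stone2 in the frame of cell between -0.002 and 0.05 m) and (x of stone3 in the frame of cell between -0.034 and 0.034 m and y of stone3 in the frame of cell between -0.027 and 0.027 m and z of stone3 in the frame of cell between -0.002 and 0.05 m)) or ((x of stone1 in the frame of cell between -0.034 and 0.034 m and y of stone1 in the frame of cell between -0.027 and 0.027 m and z of stone1 in the frame of cell between -0.002 and 0.05 m) and (x of stone3 in the frame of cell between -0.034 and 0.034 m and y of stone3 in the frame of cell between -0.027 and 0.027 m and z of stone3 in the frame of cell between -0.002 and 0.05 m))) and x of cell_center in the frame of light_path between -0.015 and 0.015 m and z of cell_center in the frame of light_path between -0.015 and 0.015 m and y of cell_center in the frame of light_path between -0.025 and 0.025 m and angle between the x axis of cell and the y axis of viewer, either way round below 0.2 rad and angle between cell's own z axis and vertical below 0.15 rad and contact force between the fingers and frosted_left above 1 N and contact force between the fingers and frosted_right above 1 N and contact force between cell and viewer below 0.1 N and contact force between each of cell, the fingers and scoop below 0.1 N and height (world z) of cell above 0.08 m and linear speed of cell below 0.03 m/s and height (world z) of scoop below 0.06 m and linear speed of scoop below 0.05 m/s); the arm keeps its last pose, push and grip.
It fails at once if the fingers press on the cell's clear faces (contact force between the fingers and clear_panes above 1 N).
It fails at once if the cell is tipped over (angle between cell's own z axis and vertical above 0.7 rad).
It fails at once if another thing on the bench is pushed more than 30 mm away (distance of any of mallet, bench_block, ring_blank, flux_jar, doming_block, ring_mandrel, ring_clamp from where it was at the start of the episode above 0.03 m).
It also fails if it takes over 64 s, if anything falls off the work surface, if the arm or the gripper's body presses on something with over 40 N, if the wrist force passes 120 N, or if a joint passes its speed limit or range.

ROBOT

A 7-joint arm with a two-finger parallel gripper is mounted at the origin on the work surface. World frame = base frame: x ahead of the robot, y to its left, z up, the work surface at z = 0. Lengths are in mm, angles in rad, forces in N, time in s.
With the tool pointing down it reaches from about 425 to 975 mm from the base axis. Payload 16.7 kg.
Tool frame: the origin (TCP) lies midway between the tips of the shut fingers; the grasp point (between the pads) lies 19 mm behind it; z points along the fingers, y is the line along which they close (so a half turn about z gives the same grasp; the last joint's range is limited). The gripper opens to 85 mm and grips with 20 to 120 N. Pads are 22 mm wide; open, the fingers measure 114 mm over their backs; the gripper's body (76 mm by 85 mm) begins 54 mm behind the grasp point. The pads swing forward as they close: fully open they stand 13 mm farther back than shut.
Start: joints at [-1.284, 0.426, 0.074, 1.606, -0.034, 1.111, -0.067], TCP at [285.553, 611.584, 231.302] pointing down, gripper open.
Joint ranges: [-2.85, 2.85], [-0.5, 2.14], [-1.23, 1.37], [0.21, 2.46], [-1.02, 4.16], [0.16, 2.05], [-2.73, 2.73]. Speed limits (rad/s): [1.89, 1.89, 2.39, 2.39, 3.01, 3.01, 3.01].

INTERFACE

Orientations are given as a rotation vector (axis times angle).
In Python, from bench import env gives the robot as it stands.
- The arm moves only by the shell command python3 inch.py 'ROWS' [FORCE]. ROWS is a JSON list of rows, 1 to 12 of them, each of 5 numbers: dx, dy, dz in mm, then a turn about the tool's z in rad, then the finger opening in mm; each row shifts and turns the commanded pose from where the row before left it, along the tool's axes as they then stand; what a row does not reach is not made up. A row lasts 1/12 s, in which the tool goes at most 41.7 mm and 0.125 rad, less where a joint would pass 70% of its speed; a pose out of reach is approached as far as the arm can. The fingers move at their own pace and stop on an object; FORCE is the grip in N (left out, the last holds). Time passes only in rows, so rows that do not move let the fingers close. It prints the time, the measured TCP pose, the force, the opening and the grip force at its end. Input that does not fit is refused with a message, and nothing moves.
- env.sense(): the state, without advancing time (a new reading comes with each control period).
- env.snapshot(name): name is "side" or "top" or "wrist"; returns the picture (400x640x3 uint8, red, green, blue); there is no depth.
- env.camera_info(name): a dict with "vertical_fov" (degrees; the focal length in pixels is half the picture's height over the tangent of half this angle, whatever the lens; pixels are square), "cx", "cy" (the principal point, pixels), "R" (3x3) and "t" (3): a world point X has camera coordinates R X + t; the wrist camera has in their place "T_tool_cam" (4x4, takes a point from camera to tool coordinates, whose origin is the TCP and whose axes are the flange's). Camera axes: x right, y down, z forward; pixel columns grow to the right and rows downward; lengths in mm; the calibration is good to about 2 mm. A picture is of the moment at which its call begins: read the wrist's pose just before it. camera_info takes no time and is no camera call.
- env.finish_job(): hands the job in; it is judged then, once.
The state is a dict: "time_s": time; "joint_positions": joint angles; "joint_vel": joint speeds; "joint_torque": joint torques, N m; "ee_pos": TCP position; "orientation": TCP orientation; "wrist_force": force on the tool from outside, world axes, zero at the start; "moment": the same for the moment, N m; "width": finger opening in mm; "grasp_force": force on a finger pad.
Only numpy, scipy, OpenCV 4.12 (cv2) and the standard library are available. Lean on these libraries where they do the work, as an engineer would, in place of code of your own. Each camera call takes 0.05 s, during which the arm holds its last target. There are 200 camera calls.

## Working session

There is one attempt and no reset: what is moved stays moved. The work goes in short steps, Python scripts to look and compute and a shell command to move; the robot and the scene stay as the last step left them, time stands still between calls to the robot, and variables do not carry over. Pictures are saved under pics/ and viewed, at most 10 in all, crops included, and the job is handed in when it is done.

```bash
ls; mkdir -p pics; python3 - <<'E'
from bench import env
import cv2,numpy as np
s=env.sense();print(s)
for n in ("top","side","wrist"):
    im=env.snapshot(n);cv2.imwrite(f"pics/{n}0.png",im[:,:,::-1])
    print(n,env.camera_info(n))
E
```

```text
bench.py
inch.py
pics
{'time_s': 0.0, 'joint_positions': array([-1.28351269,  0.42673109,  0.07384985,  1.60663811, -0.03409224,
        1.11079741, -0.06713231]), 'joint_vel': array([-0.00049819,  0.00071307,  0.00104559, -0.00018878,  0.00020566,
        0.00023111, -0.00173566]), 'joint_torque': array([ 2.51899241e-03, -9.49815559e+01,  3.76151249e+00, -4.63505638e+01,
        1.92421710e-02,  9.97820782e-03,  4.58223019e-05]), 'ee_pos': array([285.39348569, 611.23085431, 230.59745186]), 'orientation': array([-6.80710369e-01, -3.06677149e+00,  2.04491781e-03]), 'wrist_force': array([-0.43106029,  0.75462579,  0.2686185 ]), 'moment': array([ 0.03894363, -0.00382838,  0.02835127]), 'grasp_force': 0.0, 'width': 85.51211503888214}
top {'vertical_fov': 44.87418599075572, 'cx': 311.6230366141628, 'cy': 193.09463304675873, 'R': array([[-0.01882356, -0.9997234 , -0.01409937],
       [-0.98616567,  0.02088745, -0.16444143],
       [ 0.16469045,  0.01080895, -0.98628608]]), 't': array([ -74.0170996 ,  587.02048278, 1295.10713544])}
side {'vertical_fov': 48.71155984394453, 'cx': 313.83685245945856, 'cy': 201.14718596575045, 'R': array([[ 0.99429045, -0.1063869 , -0.00826596],
       [-0.0648233 , -0.54067046, -0.83873321],
       [ 0.08476106,  0.83448024, -0.54447983]]), 't': array([-606.01600747,   75.54530959, 1177.98124866])}
wrist {'vertical_fov': 68.78463904523727, 'cx': 316.51683902931694, 'cy': 202.16674956906502, 'T_tool_cam': array([[-2.89809227e-04, -9.62060145e-01, -2.72837303e-01,
         7.00074550e+01],
       [ 9.99999874e-01, -1.67292404e-04, -4.72310182e-04,
         7.37393010e-01],
       [ 4.08747194e-04, -2.72837406e-01,  9.62060072e-01,
        -1.43321066e+02],
       [ 0.00000000e+00,  0.00000000e+00,  0.00000000e+00,
         1.00000000e+00]])}
```
Important: only turn about the tool's z! So how to tip the scoop? The tool only shifts in tool axes and turns about tool's z. So tool always points down?... "each row shifts and turns ... along the tool's axes" only turn about z. So tool always down. To tip the scoop 45 degrees front-down: scoop held by fin pinched along y... Must tip by rotating the scoop in the fingers: e.g., push the lip against something... e.g. the scoop pivoting about the finger pads (y axis). "the scoop fits in when tipped along y". Hmm. Options: grip the fin with light force (20 N), and lower the scoop's... Front tips down if the back is pushed up: e.g. the fin's back/the pan's back part rests on the cell's wall? Hmm: lower the scoop over the cell such that back (fin bottom) rests on cell's rim, while front is over the mouth; pivot at grip pad. Grip point at x=+41; the fin extends +28 to +54. Contact at x>grip x needed to rotate front-down. Contact below grip, the friction... Alternatively, move horizontally: lower pan into cell front... Lip to the far wall inside: pan front edge touches the far wall of the cell, moving forward pushes the lip back (force toward +x at below grip): rotates the scoop about y: force +x at z lower than the pivot by 55mm: torque = r × F, r=(-74,0,-60), F=(+1,0,0): torque y = rz*Fx - rx*Fz= -60*1 <0. Rotation about -y: x axis -> ... rotation about +y takes z to x, x to -z. So -y takes x to +z, i.e. -x goes to -z: front goes down. Good! So pushing the lip towards the back rotates front down. Since the lip is below the pivot. As it rotates, lip passes under the pivot. With pushing force though; the cell slides (160 g; friction small). Hmm. Cell would slide, 160+33 g × mu. Scoop gravity torque: COM of scoop approx x=10; held at 41: gravity torque front-down already! 90g*9.81*30mm=0.027 Nm + stones 22-33g*9.81*45mm=0.012. Grip 20 N w/ pad friction torsional... "Friction unknown". Maybe the tool can be held loosely: opening the fingers slightly lets it pivot under gravity. Hmm: the grip controls opening; the scoop could slip fall. In contact sim (MuJoCo?), torsional friction may be small or multi contact pads. Does the interface's FORCE go down to 20 only? And finger opening.

View pics/top0.png

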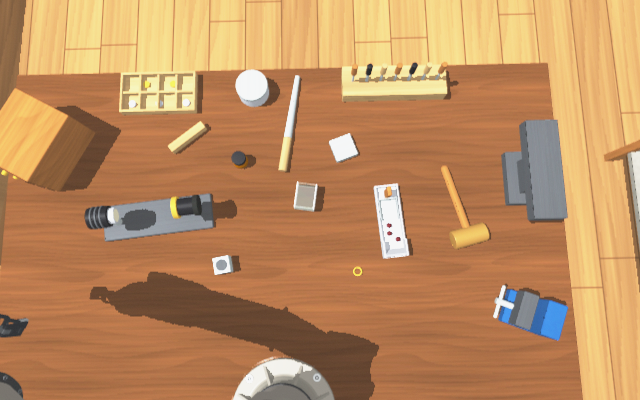

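View pics/side0.png

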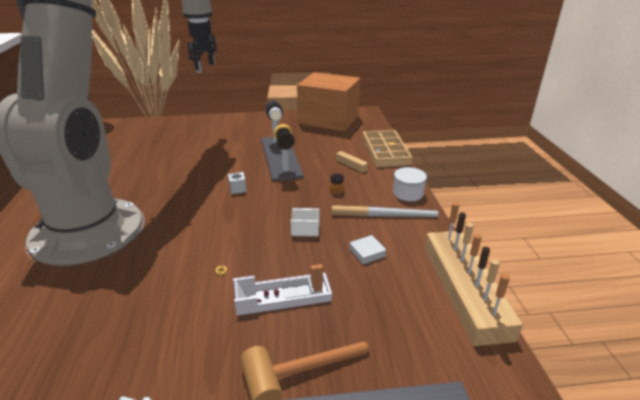

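```bash
cat > h.py <<'E'
from bench import env
import numpy as np, cv2
from scipy.spatial.transform import Rotation as Ro
def f(ci): return 200/np.tan(np.radians(ci["vertical_fov"])/2)
def px(n,u,v,z,pose=None):
    """pixel -> world point on plane z"""
    ci=env.camera_info(n); d=np.array([(u-ci["cx"])/f(ci),(v-ci["cy"])/f(ci),1])
    if n=="wrist":
        p,o=pose; R=Ro.from_rotvec(o).as_matrix(); T=ci["T_tool_cam"]
        D=R@T[:3,:3]@d; C=p+R@T[:3,3]
    else:
        D=ci["R"].T@d; C=-ci["R"].T@ci["t"]
    return (C+D*(z-C[2])/D[2]).round(1)
def snap(n,name,box=None,k=1):
    s=env.sense(); im=env.snapshot(n)[:,:,::-1]
    if box: im=im[box[1]:box[3],box[0]:box[2]]
    im=cv2.resize(im,None,fx=k,fy=k,interpolation=cv2.INTER_CUBIC); cv2.imwrite(f"pics/{name}.png",im)
    return s["ee_pos"],s["orientation"]
def tool(dw):
    """world shift -> tool axes shift now"""
    s=env.sense(); return (Ro.from_rotvec(s["orientation"]).as_matrix().T@np.array(dw)).round(1)
E
python3 - <<'E'
import cv2,numpy as np
im=cv2.imread("pics/top0.png")
r=lambda b,k:cv2.resize(im[b[1]:b[3],b[0]:b[2]],None,fx=k,fy=k,interpolation=cv2.INTER_CUBIC)
a=r((370,175,415,265),6)   # 270x540
b=r((285,175,330,220),6)   # 270x270
c=r((80,185,220,245),3.5)    # 490x210
o=np.zeros((600,800,3),np.uint8)
o[:540,:270]=a;o[:270,290:560]=b;o[300:510,290:780]=c
cv2.imwrite("pics/crops0.png",o)
E
```

View pics/crops0.png

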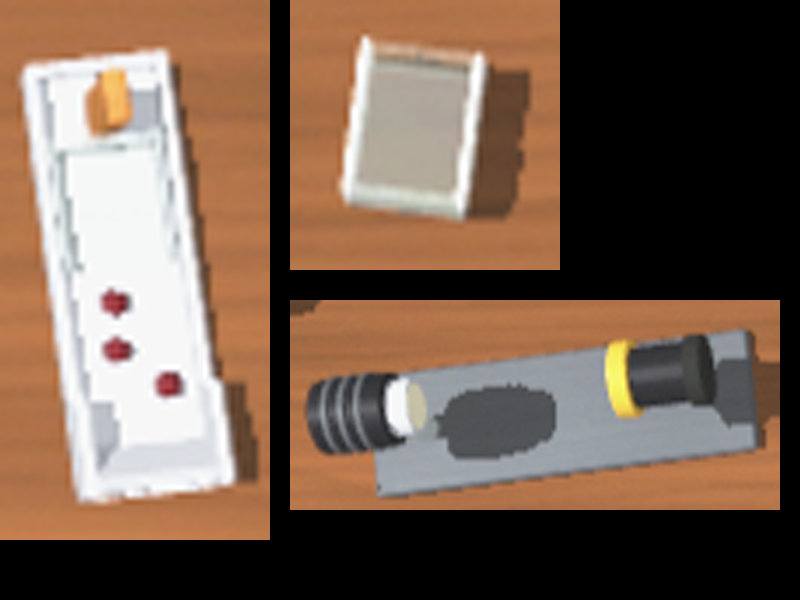

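```bash
python3 - <<'E'
from h import *
T=lambda x,y,z:px("top",370+x/6,175+y/6,z)
for n,a in dict(ftl=(22,70,22),ftr=(168,50,22),nbl=(80,500,42),nbr=(235,485,42),fin=(116,97,70),s1=(116,302,11),s2=(118,350,11),s3=(168,384,11),lipL=(70,270,22),lipR=(180,258,22),panL=(62,152,22),panR=(170,140,22)).items(): print(n,T(*a))
C=lambda x,y:px("top",285+(x-290)/6,175+y/6,50)
c=np.array([C(363,36),C(487,53),C(468,218),C(342,203)]);print(c,c.mean(0))
print("edges",c[3]-c[0],c[2]-c[1],c[1]-c[0],c[2]-c[3])
V=lambda x,y,z:px("top",80+(x-290)/3.5,185+(y-300)/3.5,z)
print("plate",V(750,330,14),V(761,447,14),V(378,495,14),V(372,375,14))
print("lens",V(610,341,130),V(625,417,130),V(640,377,130),"lamp",V(415,378,130),V(418,430,130))
E
```

```text
ftl [ 604.5 -261.3   22. ]
ftr [ 612.6 -330.4   22. ]
nbl [ 402.5 -277.2   42. ]
nbr [ 407.9 -347.6   42. ]
fin [ 582.6 -297.6   70. ]
s1 [ 495.1 -302.2   11. ]
s2 [ 472.6 -302.1   11. ]
s3 [ 456.2 -324.7   11. ]
lipL [ 509.4 -279.8   22. ]
lipR [ 513.9 -331.2   22. ]
panL [ 565.  -278.5   22. ]
panR [ 569.7 -329.3   22. ]
[[ 620.1  -46.2   50. ]
 [ 610.8 -103.5   50. ]
 [ 534.1  -93.2   50. ]
 [ 542.2  -35.5   50. ]] [576.8 -69.6  50. ]
edges [-77.9  10.7   0. ] [-76.7  10.3   0. ] [ -9.3 -57.3   0. ] [ -8.1 -57.7   0. ]
plate [595.8 200.4  14. ] [500.  190.1  14. ] [467.5 498.5  14. ] [565.2 508.4  14. ]
lens [569.9 279.3 130. ] [512.7 266.5 130. ] [542.4 256.1 130. ] lamp [545.1 424.2 130. ] [506.2 420.1 130. ]
```

The top picture shows the trough (fin at crop px 116,97, stones at 116,302 / 118,350 / 168,384), the cell with its milky long sides on the left and right, and the viewer plate. First I move above the fin.

```bash
for i in 1 2; do python3 inch.py '[[-24.4, -25.7, 0, 0, 85], [-24.4, -25.7, 0, 0, 85], [-24.4, -25.7, 0, 0, 85], [-24.4, -25.7, 0, 0, 85], [-24.4, -25.7, 0, 0, 85], [-24.4, -25.7, 0, 0, 85], [-24.4, -25.7, 0, 0, 85], [-24.4, -25.7, 0, 0, 85], [-24.4, -25.7, 0, 0, 85], [-24.4, -25.7, 0, 0, 85], [-24.4, -25.7, 0, 0, 85], [-24.4, -25.7, 0, 0, 85]]'; done; python3 inch.py '[[-24.4, -25.7, 0, 0, 85], [-24.4, -25.7, 0, 0, 85], [-24.4, -25.7, 0, 0, 60], [0, 0, 0, -0.104, 40], [0, 0, 0, -0.104, 40], [0, 0, 0, -0.104, 40], [0, 0, 0, -0.104, 40], [0, 0, 0, -0.103, 40], [0, 0, 0, 0, 40]]'
python3 - <<'E'
from h import *
s=env.sense();print(s["joint_positions"].round(2),s["width"])
R=Ro.from_rotvec(s["orientation"]).as_matrix();print(R.round(3))
p=snap("wrist","w1");print(p)
print(tool(np.array([587.5,-297.2,90])-s["ee_pos"]))
E
```

```text
time_s: 1.15
ee_pos: [420.5, 206.5, 231.3]
orientation: [-0.681, -3.067, -0.0]
wrist_force: [0.3, 0.1, -0.8]
width: 85.0
grasp_force: 0.0
time_s: 2.15
ee_pos: [555.4, -196.7, 231.2]
orientation: [-0.68, -3.067, -0.0]
wrist_force: [0.1, 1.2, 0.3]
width: 84.9
grasp_force: 0.0
time_s: 2.9
ee_pos: [588.7, -295.9, 231.1]
orientation: [0.137, -3.138, -0.0]
wrist_force: [0.9, 0.8, 0.3]
width: 39.8
grasp_force: 0.0
[ 0.02  0.43  0.47  1.66 -0.21  1.1   2.21] 39.82127446049962
[[-0.996 -0.087 -0.   ]
 [-0.087  0.996  0.   ]
 [ 0.     0.    -1.   ]]
(array([ 588.7184368 , -295.93503651,  231.14168292]), array([ 1.37070566e-01, -3.13830219e+00, -4.44307745e-04]))
[  1.3  -1.2 141.1]
```

View pics/w1.png

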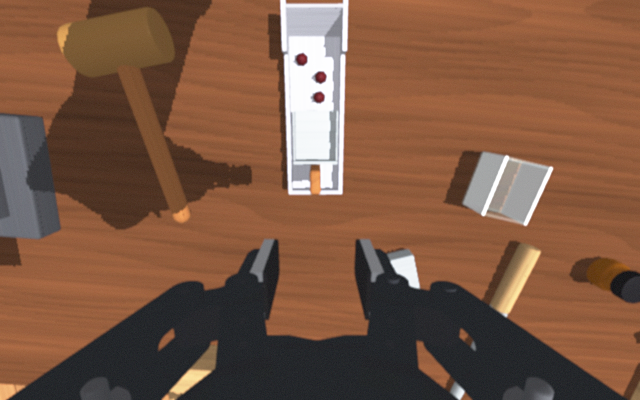

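```bash
python3 - <<'E'
from h import *
s=env.sense();p=(s["ee_pos"],s["orientation"])
for n,u,v,z in [("fin",315.5,169,74),("s",302,59,11),("s",320,77,11),("s",319,97,11),("trL",290,194,22),("trR",342,193,22),("endL",282,4,42),("endR",347,4,42),("cellwall1",485,215,50),("b",507,158,50),("c",552,168,50),("d",527,224,50)]: print(n,px("wrist",u,v,z,p))
E
python3 inch.py '[[1.3, -1.2, 40, 0, 36], [0, 0, 40, 0, 36], [0, 0, 40, 0, 36], [0, 0, 20, 0, 36], [0, 0, 0, 0, 36]]'
python3 - <<'E'
from h import *
p=snap("wrist","w2",(200,0,440,400),1.5);print(p)
E
```

```text
fin [ 568.7 -297.6   74. ]
s [ 454.9 -322.3   11. ]
s [ 472.1 -300.3   11. ]
s [ 493.9 -299.7   11. ]
trL [ 611.  -326.3   22. ]
trR [ 604.5 -261.9   22. ]
endL [ 412.3 -343.5   42. ]
endR [ 407.1 -279.2   42. ]
cellwall1 [610.7 -95.6  50. ]
b [543.4 -87.1  50. ]
c [550.4 -34.1  50. ]
d [617.8 -43.6  50. ]
time_s: 3.37
ee_pos: [585.2, -295.8, 86.5]
orientation: [0.123, -3.132, -0.004]
wrist_force: [-1.3, 0.4, -0.1]
width: 35.7
grasp_force: 0.0
(array([ 585.15663044, -295.77547975,   86.45268449]), array([ 0.12321998, -3.13224871, -0.00374893]))
```

View pics/w2.png

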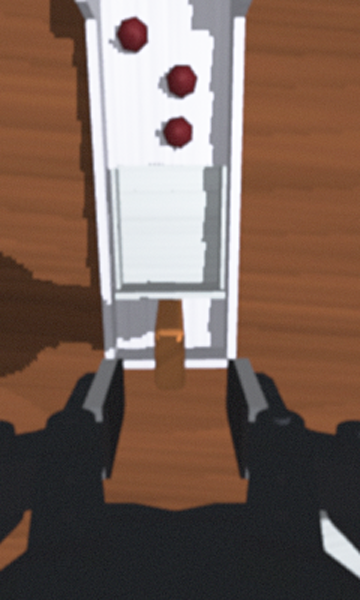

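```bash
python3 - <<'E'
from h import *
s=env.sense();p=(s["ee_pos"],s["orientation"]);print(p)
for n,u,v,z in [("finF",172,300,74),("finB",170,336,74),("finB2",170,388,40),("backwallL",113,294,22),("bwR",228,294,22),("lip",165,166,6),("tipL",113,362,22),("tr",238,367,22)]: print(n,px("wrist",200+u/1.5,v/1.5,z,p))
print(tool(np.array([587,-297.2,28])-s["ee_pos"]))
E
```

```text
(array([ 586.47203573, -296.67486975,   89.44709189]), array([ 1.23970078e-01, -3.13517640e+00, -1.70869626e-03]))
finF [ 560.7 -298.7   74. ]
finB [ 575.1 -298.4   74. ]
finB2 [ 613.9 -295.8   40. ]
backwallL [ 574.  -327.4   22. ]
bwR [ 569.5 -270.4   22. ]
lip [ 510.9 -306.4    6. ]
tipL [ 610.5 -325.9   22. ]
tr [ 608.2 -260.9   22. ]
[-0.7 -0.6 61.4]
```

```bash
python3 inch.py '[[-2.5, -1, 30, 0, 30], [0, 0, 31.5, 0, 30], [0, 0, 0, 0, 30], [0, 0, 0, 0, 6], [0, 0, 0, 0, 6], [0, 0, 0, 0, 6], [0, 0, 0, 0, 6], [0, 0, 0, 0, 6]]' 60
```

```text
time_s: 4.08
ee_pos: [591.4, -298.5, 32.0]
orientation: [-0.129, 3.136, -0.002]
wrist_force: [-0.8, 0.5, 10.7]
width: 11.4
grasp_force: 61.1
```

```bash
python3 inch.py '[[0, 0, -2, 0, 6], [0, 0, 0, 0, 6], [0, 0, 0, 0, 6]]'; python3 inch.py '[[0, 0, -2, 0, 6], [0, 0, 0, 0, 6], [0, 0, 0, 0, 6]]'
python3 - <<'E'
from h import *
p=snap("wrist","w3",(200,0,440,400),1.5)
s=env.sense();print(s["moment"],tool([-1,-.087,0]))
E
```

```text
time_s: 4.33
ee_pos: [590.6, -298.1, 32.5]
orientation: [-0.129, 3.138, -0.0]
wrist_force: [-0.4, -0.6, -0.7]
width: 11.2
grasp_force: 59.4
time_s: 4.58
ee_pos: [590.3, -298.0, 33.9]
orientation: [-0.129, 3.139, -0.0]
wrist_force: [0.3, 0.6, -0.8]
width: 11.5
grasp_force: 59.4
[ 0.03009602 -0.06469796  0.01649199] [ 1. -0.  0.]
```

View pics/w3.png

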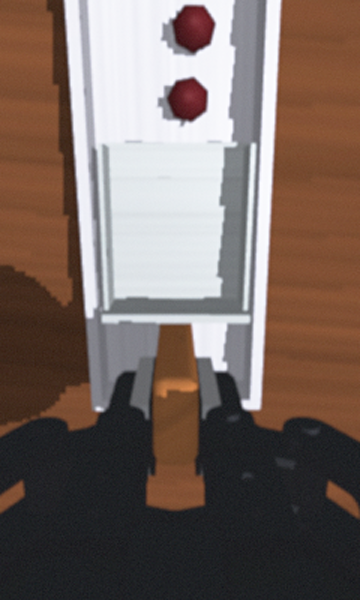

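```bash
python3 inch.py '[[0, 0, 2, 0, 4], [0, 0, 1, 0, 4], [0, 0, 1, 0, 4], [0, 0, 0, 0, 4]]' 110; python3 inch.py '[[6, 0, 0, 0, 4], [8, 0, 0, 0, 4], [8, 0, 0, 0, 4], [8, 0, 0, 0, 4], [8, 0, 0, 0, 4], [0, 0, 0, 0, 4]]'
```

```text
time_s: 4.97
ee_pos: [590.8, -298.2, 32.0]
orientation: [-0.128, 3.138, 0.001]
wrist_force: [-10.2, 6.0, 35.8]
width: 10.7
grasp_force: 112.3
time_s: 5.47
ee_pos: [554.6, -302.0, 32.0]
orientation: [-0.129, 3.133, -0.003]
wrist_force: [2.1, 1.1, 23.9]
width: 10.5
grasp_force: 110.1
```

```bash
python3 inch.py '[[6, 0, 0, 0, 4], [6, 0, 0, 0, 4], [6, 0, 0, 0, 4], [5, 0, 0, 0, 4], [4, 0, 0, 0, 4], [0, 0, 0, 0, 4]]'; python3 inch.py '[[4, 0, 0, 0, 4], [4, 0, 0, 0, 4], [2, 0, 0, 0, 4], [0, 0, 0, 0, 4]]'
```

```text
time_s: 5.97
ee_pos: [528.7, -304.2, 32.0]
orientation: [-0.129, 3.132, -0.004]
wrist_force: [6.9, 0.2, 22.4]
width: 10.9
grasp_force: 109.9
time_s: 6.3
ee_pos: [519.2, -305.0, 32.1]
orientation: [-0.13, 3.132, -0.004]
wrist_force: [8.8, 0.6, 20.7]
width: 10.7
grasp_force: 109.7
```

```bash
python3 inch.py '[[3, 0, 0, 0, 4], [3, 0, 0, 0, 4], [2, 0, 0, 0, 4], [0, 0, 0, 0, 4]]'; python3 - <<'E'
from h import *
p=snap("wrist","w4",(200,0,440,400),1.5)
E
```

```text
time_s: 6.63
ee_pos: [511.6, -305.6, 32.1]
orientation: [-0.13, 3.132, -0.004]
wrist_force: [11.0, 0.8, 20.5]
width: 10.5
grasp_force: 109.4
```

View pics/w4.png

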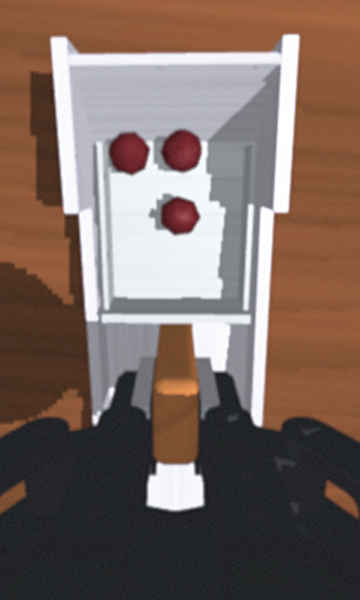

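```bash
python3 inch.py '[[2, 0, 0, 0, 4], [2, 0, 0, 0, 4], [2, 0, 0, 0, 4], [0, 0, 0, 0, 4]]'
```

```text
time_s: 7.02
ee_pos: [510.6, -305.5, 33.3]
orientation: [-0.133, 3.124, -0.007]
wrist_force: [32.0, 4.2, 16.6]
width: 10.7
grasp_force: 109.1
```

```bash
python3 inch.py '[[-2, 0, -1, 0, 4], [-1, 0, -2, 0, 4], [0, 0, -2, 0, 4], [0, 0, -3, 0, 4], [0, 0, -4, 0, 4], [0, 0, -5, 0, 4], [0, 0, -6, 0, 4], [0, 0, -8, 0, 4], [0, 0, -8, 0, 4], [0, 0, -8, 0, 4], [0, 0, -6, 0, 4], [0, 0, -3, 0, 4]]'; python3 inch.py '[[0, 0, -3, 0, 4], [0, 0, -6, 0, 4], [0, 0, -8, 0, 4], [0, 0, -8, 0, 4], [0, 0, -6, 0, 4], [0, 0, -3, 0, 4], [0, 0, 0, 0, 4]]'; python3 - <<'E'
from h import *
p=snap("wrist","w5",(200,0,440,400),1);print(p)
a=cv2.imread("pics/w5.png");snap("side","s5",(200,220,360,320),3)
b=cv2.imread("pics/s5.png");o=np.zeros((400,740,3),np.uint8);o[:,:240]=a;o[:300,250:730]=b;cv2.imwrite("pics/c5.png",o)
E
```

```text
time_s: 8.02
ee_pos: [504.9, -305.3, 87.1]
orientation: [-0.129, 3.138, -0.001]
wrist_force: [-0.1, -0.2, -1.5]
width: 10.9
grasp_force: 108.2
time_s: 8.6
ee_pos: [505.0, -305.2, 120.7]
orientation: [-0.129, 3.138, -0.001]
wrist_force: [0.3, -0.1, -2.0]
width: 10.5
grasp_force: 108.2
(array([ 504.97921554, -305.21223914,  120.72615712]), array([-1.29058200e-01,  3.13778068e+00, -7.55952372e-04]))
```

View pics/c5.png

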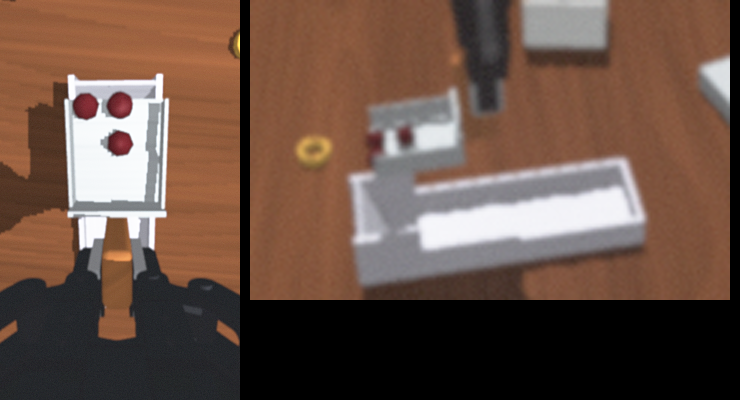

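```bash
python3 inch.py '[[0, 0, -5, 0.03, 4], [0, 0, -8, 0.06, 4], [0, 0, -8, 0.08, 4], [0, 0, -5, 0.09, 4], [0, 0, -3, 0.09, 4], [0, 0, 0, 0.09, 4], [0, 0, 0, 0.09, 4], [0, 0, 0, 0.09, 4], [0, 0, 0, 0.09, 4], [0, 0, 0, 0.09, 4], [0, 0, 0, 0.09, 4], [0, 0, 0, 0.09, 4]]'; python3 inch.py '[[0, 0, 0, 0.09, 4], [0, 0, 0, 0.09, 4], [0, 0, 0, 0.09, 4], [0, 0, 0, 0.09, 4], [0, 0, 0, 0.09, 4], [0, 0, 0, 0.09, 4], [0, 0, 0, 0.09, 4], [0, 0, 0, 0.09, 4], [0, 0, 0, 0.06, 4], [0, 0, 0, 0.04, 4], [0, 0, 0, 0.013, 4], [0, 0, 0, 0, 4]]'; python3 - <<'E'
from h import *
s=env.sense();print(s["ee_pos"],Ro.from_rotvec(s["orientation"]).as_matrix().round(3)[:,:2].T,s["wrist_force"])
print(tool(np.array([580,-200,150])-s["ee_pos"]))
E
```

```text
time_s: 9.7
ee_pos: [504.4, -304.9, 148.4]
orientation: [-1.369, -2.827, 0.0]
wrist_force: [0.2, 0.1, -1.0]
width: 10.4
grasp_force: 108.2
time_s: 10.7
ee_pos: [504.4, -304.9, 148.5]
orientation: [-2.391, -2.037, 0.001]
wrist_force: [-0.1, -0.6, -0.9]
width: 10.8
grasp_force: 108.2
[ 504.43192283 -304.90030104  148.45871045] [[ 0.159  0.987 -0.   ]
 [ 0.987 -0.159 -0.001]] [-0.0560986  -0.64101629 -0.9203059 ]
[115.6  57.9  -1.6]
```

```bash
python3 inch.py '[[4, 2, 0, 0, 4], [8, 4, 0, 0, 4], [12, 6, 0, 0, 4], [14, 7, 0, 0, 4], [14, 7, 0, 0, 4], [14, 7, 0, 0, 4], [14, 7, 0, 0, 4], [14, 7, 0, 0, 4], [10, 5, 0, -0.01, 4], [7, 3, 0, -0.01, 4], [3, 1, 0, -0.005, 4], [0, 0, 0, 0, 4]]'; python3 - <<'E'
from h import *
p=snap("wrist","w6");print(p)
snap("top","t6")
E
```

```text
time_s: 11.7
ee_pos: [578.1, -200.8, 148.8]
orientation: [-2.365, -2.068, 0.0]
wrist_force: [0.1, 0.4, -0.9]
width: 10.4
grasp_force: 108.2
(array([ 578.10735534, -200.78557762,  148.7647898 ]), array([-2.36482977e+00, -2.06798793e+00,  2.18116276e-04]))
```

View pics/w6.png

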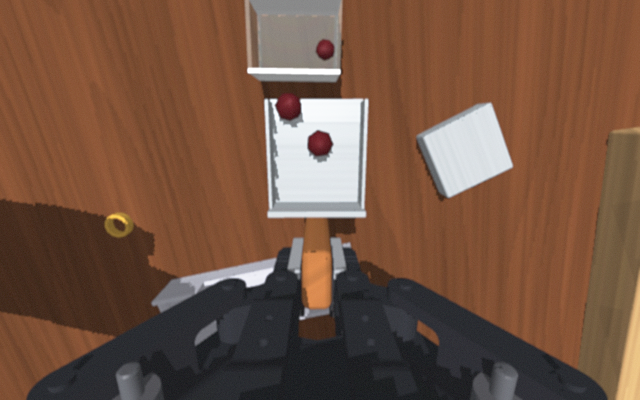

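```bash
python3 - <<'E'
from h import *
p=(np.array([578.107,-200.786,148.765]),np.array([-2.36482977,-2.06798793,0.000218]))
for n,u,v,z in [("nwL",249,74,50),("nwR",341,74,50),("nwLtop",249,69,50),("nwRtop",341,69,50),("stone",325,48,11),("lipL",269,100,122),("lipR",367,100,122),("bkL",268,214,138),("bkR",366,214,138)]: print(n,px("wrist",u,v,z,p))
im=cv2.imread("pics/t6.png");im0=cv2.imread("pics/top0.png")
for m in(im0,im):
  hsv=cv2.cvtColor(m,cv2.COLOR_BGR2HSV)
  k=((hsv[...,1]<45)&(hsv[...,2]>110)).astype(np.uint8)[165:225,280:330]
  n,l,st,c=cv2.connectedComponentsWithStats(k);i=1+np.argmax(st[1:,4]);ys,xs=np.where(l==i)
  print(st[i],cv2.minAreaRect(np.c_[xs+280,ys+165].astype(np.float32)))
E
```

```text
nwL [540.  -91.3  50. ]
nwR [ 609.9 -100.7   50. ]
nwLtop [540.7 -87.8  50. ]
nwRtop [610.3 -97.2  50. ]
stone [602.1 -73.2  11. ]
lipL [ 562.3 -117.7  122. ]
lipR [ 615.7 -124.9  122. ]
bkL [ 553.4 -177.8  138. ]
bkR [ 607.3 -185.   138. ]
[ 14  16  24  30 535] ((305.1400146484375, 196.01998901367188), (21.21320343017578, 27.435745239257812), 8.13010311126709)
[   0    0   50   60 2221] ((304.5, 194.5), (59.0, 49.0), 90.0)
```

```bash
python3 inch.py '[[2, -1, 0, 0, 4], [4, -1, 0, 0, 4], [6, -1, 1, 0, 4], [8, -1, 2, 0, 4], [9, -1, 3, 0, 4], [9, -1, 3, 0, 4], [9, -1, 3, 0, 4], [9, -1, 3, 0, 4], [9, -1, 3, 0, 4], [8, -1, 3, 0, 4], [7, -1, 3, 0, 4], [6, -1, 3, 0, 4]]'; python3 inch.py '[[5, -1, 3, 0, 4], [4, -1, 3, 0, 4], [3, -1, 3, 0, 4], [2, -1, 2, 0, 4], [1, -0.5, 2, 0, 4], [0, 0, 1, 0, 4], [0, 0, 0, 0, 4]]'; python3 inch.py '[[0, 0, 0, 0, 4], [0, 0, 0, 0, 4], [0, 0, 0, 0, 4], [0, 0, 0, 0, 4]]' 20
cat > stones.py <<'E'
from h import *
import sys
p=snap("wrist","ws"); im=cv2.imread("pics/ws.png"); h=cv2.cvtColor(im,cv2.COLOR_BGR2HSV)
k=(((h[...,0]<5)|(h[...,0]>170))&(h[...,1]>150)&(h[...,2]<160)).astype(np.uint8)
n,l,st,c=cv2.connectedComponentsWithStats(k)
print([(st[i,4],c[i].round().tolist()) for i in range(1,n) if st[i,4]>25]); print(p[0].round(1),env.sense()["width"])
E
python3 stones.py
```

```text
time_s: 12.8
ee_pos: [577.6, -113.6, 121.5]
orientation: [-2.366, -2.067, 0.0]
wrist_force: [0.1, -0.3, -0.6]
width: 10.8
grasp_force: 108.2
time_s: 13.38
ee_pos: [575.1, -99.3, 107.7]
orientation: [2.367, 2.066, -0.0]
wrist_force: [0.2, 0.3, -1.7]
width: 10.4
grasp_force: 108.2
time_s: 13.72
ee_pos: [575.2, -99.1, 107.9]
orientation: [2.366, 2.066, 0.0]
wrist_force: [0.1, 0.3, -0.5]
width: 10.3
grasp_force: 108.2
[(np.int32(465), [285.0, 105.0]), (np.int32(386), [319.0, 143.0])]
[575.2 -99.1 107.9] 10.722896479390403
```

```bash
python3 inch.py '[[0, 0, 0, 0, 6], [0, 0, 0, 0, 6], [0, 0, 0, 0, 6], [0, 0, 0, 0, 6]]' 20; python3 stones.py
```

```text
time_s: 14.1
ee_pos: [575.1, -99.0, 107.8]
orientation: [-2.366, -2.066, 0.0]
wrist_force: [0.3, 1.0, -1.2]
width: 10.3
grasp_force: 108.2
[(np.int32(459), [285.0, 105.0]), (np.int32(386), [319.0, 143.0])]
[575.1 -99.  107.8] 10.686091566101078
```

```bash
python3 inch.py '[[0, 0, 0, 0, 11], [0, 0, 0, 0, 11]]' 20; python3 inch.py '[[0, 0, 0, 0, 11.5], [0, 0, 0, 0, 11.5]]' 20; python3 stones.py
```

```text
time_s: 14.32
ee_pos: [575.1, -99.1, 107.8]
orientation: [2.366, 2.066, -0.0]
wrist_force: [0.7, 0.0, -1.0]
width: 11.6
grasp_force: 59.2
time_s: 14.48
ee_pos: [575.2, -99.0, 107.8]
orientation: [-2.366, -2.067, 0.0]
wrist_force: [-0.1, 1.2, -1.2]
width: 11.6
grasp_force: 29.7
[(np.int32(459), [285.0, 105.0]), (np.int32(385), [320.0, 143.0])]
[575.2 -99.  107.8] 11.602058224703804
```

```bash
python3 inch.py '[[0, 0, 0, 0, 11.75], [0, 0, 0, 0, 11.75]]'; python3 stones.py;  python3 inch.py '[[0, 0, 0, 0, 11.85], [0, 0, 0, 0, 11.85]]'; python3 stones.py
```

```text
time_s: 14.7
ee_pos: [575.1, -99.0, 107.8]
orientation: [-2.366, -2.066, 0.0]
wrist_force: [-0.1, 1.2, -0.9]
width: 12.3
grasp_force: 14.9
[(np.int32(461), [285.0, 105.0]), (np.int32(383), [319.0, 143.0])]
[575.1 -99.  107.8] 11.845888359266528
time_s: 14.92
ee_pos: [575.1, -99.1, 107.8]
orientation: [2.366, 2.066, -0.0]
wrist_force: [-1.3, -0.7, -1.4]
width: 11.4
grasp_force: 8.9
[(np.int32(461), [285.0, 105.0]), (np.int32(387), [320.0, 143.0])]
[575.1 -99.1 107.8] 11.704664687062298
```

```bash
python3 inch.py '[[0, 0, 0, 0, 11.93], [0, 0, 0, 0, 11.93]]'; python3 stones.py;  python3 inch.py '[[0, 0, 0, 0, 11.95], [0, 0, 0, 0, 11.95]]'; python3 stones.py
```

```text
time_s: 15.13
ee_pos: [575.2, -99.0, 107.8]
orientation: [2.366, 2.067, -0.0]
wrist_force: [-0.2, -0.2, -1.5]
width: 11.8
grasp_force: 4.1
[(np.int32(461), [285.0, 105.0]), (np.int32(384), [320.0, 143.0])]
[575.2 -99.  107.8] 11.771236981754233
time_s: 15.35
ee_pos: [575.2, -99.0, 107.8]
orientation: [-2.366, -2.066, 0.0]
wrist_force: [-0.6, -0.3, -0.4]
width: 12.1
grasp_force: 2.8
[(np.int32(375), [288.0, 118.0]), (np.int32(295), [320.0, 154.0])]
[575.2 -99.  107.8] 12.222559789598241
```

```bash
python3 inch.py '[[0, 0, 0, 0, 11.95]]'; python3 stones.py;  python3 inch.py '[[0, 0, 0, 0, 11.95]]'; python3 stones.py;  python3 inch.py '[[0, 0, 0, 0, 11.95]]'; python3 stones.py
```

```text
time_s: 15.48
ee_pos: [575.1, -99.0, 107.8]
orientation: [-2.366, -2.066, 0.0]
wrist_force: [0.5, -0.7, -0.2]
width: 11.7
grasp_force: 2.7
[(np.int32(336), [289.0, 117.0]), (np.int32(251), [319.0, 166.0])]
[575.1 -99.  107.8] 12.308324143445045
time_s: 15.62
ee_pos: [575.1, -99.1, 107.8]
orientation: [-2.366, -2.066, 0.0]
wrist_force: [0.3, 0.3, -1.9]
width: 11.9
grasp_force: 2.7
[(np.int32(202), [294.0, 90.0]), (np.int32(297), [320.0, 154.0])]
[575.1 -99.1 107.8] 11.843779034132861
time_s: 15.75
ee_pos: [575.1, -99.0, 107.8]
orientation: [-2.366, -2.066, 0.0]
wrist_force: [0.7, 0.0, -1.1]
width: 12.0
grasp_force: 2.7
[(np.int32(216), [293.0, 63.0]), (np.int32(299), [321.0, 106.0])]
[575.1 -99.  107.8] 12.262043798131232
```

```bash
python3 inch.py '[[0, 0, 0, 0, 11.5], [0, 0, 0, 0, 11], [0, 0, 0, 0, 11]]'; python3 stones.py; cp pics/ws.png pics/w7.png; python3 - <<'E'
from h import *
s=env.sense();p=(s["ee_pos"],s["orientation"])
ci=env.camera_info("wrist");T=ci["T_tool_cam"];R=Ro.from_rotvec(p[1]).as_matrix()
def proj(X):
    c=T[:3,:3].T@((R.T@(np.array(X)-p[0]))-T[:3,3]); return (c[:2]/c[2]*f(ci)+[ci["cx"],ci["cy"]]).round(0)
ex=np.array([.991,-.134]);ey=np.array([.134,.991]);c=np.array([579.5,-66.5])
for a,b in [(32,25),(-32,25),(-32,-25),(32,-25)]: print([proj([*(c+a*ex+b*ey),z]) for z in (4,50)])
E
```

```text
time_s: 16.05
ee_pos: [575.2, -99.0, 107.8]
orientation: [2.366, 2.066, -0.0]
wrist_force: [0.6, -0.3, -1.4]
width: 11.5
grasp_force: 20.5
[(np.int32(254), [295.0, 31.0]), (np.int32(282), [315.0, 34.0])]
[575.2 -99.  107.8] 11.543436210717894
[array([356., 135.]), array([365., 138.])]
[array([278., 135.]), array([270., 138.])]
[array([281., 193.]), array([273., 209.])]
[array([354., 193.]), array([362., 209.])]
```

View pics/w7.png

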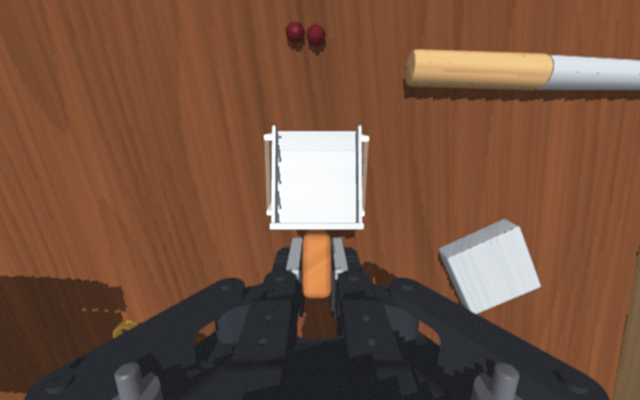

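The view shows two stones lying on the bench beyond the cell (px 295,32 and 315,34) and the pan, now empty, tipped into the mouth. I'll put the scoop down and pick up the strays by hand.

```bash
python3 - <<'E'
from h import *
s=env.sense();p=(s["ee_pos"],s["orientation"])
print(px("wrist",295,31.5,8,p),px("wrist",315,34.5,8,p),px("top",357,271,9),px("wrist",408,85,20,p),px("wrist",412,52,20,p))
E
python3 inch.py '[[0, 0, -20, 0, 10.5], [0, 0, -25, 0, 10.5], [0, 0, -10, 0, 10.5], [-2, -10, 0, 0, 10.5], [-3, -20, 0, 0, 10.5], [-3, -25, 0, 0, 10.5], [-3, -25, 0, 0, 10.5], [-3, -20, 0, 0, 10.5], [-1, -9, 0, 0, 10.5], [0, 0, 20, 0, 10.5], [0, 0, 20, 0, 10.5], [0, 0, 10, 0, 10.5]]'
python3 stones.py
python3 inch.py '[[0, 0, 10, 0, 11.8], [0, 0, 10, 0, 11.9], [0, 0, 10, 0, 11.9], [0, 0, 0, 0, 11.9]]'
```

```text
[576.6  34.7   8. ] [591.   30.7   8. ] [ 370.  -207.2    9. ] [654.1 -14.6  20. ] [658.1   7.2  20. ]
time_s: 17.1
ee_pos: [464.3, -98.6, 111.0]
orientation: [-2.365, -2.067, 0.001]
wrist_force: [-0.2, -0.7, -1.2]
width: 12.0
grasp_force: 20.5
[(np.int32(257), [437.0, 8.0]), (np.int32(153), [451.0, 139.0])]
[464.3 -98.6 111. ] 11.775659684344495
time_s: 17.48
ee_pos: [464.5, -99.2, 81.4]
orientation: [-2.366, -2.066, 0.002]
wrist_force: [-0.7, 0.2, -1.2]
width: 11.6
grasp_force: 5.6
```

```bash
python3 - <<'E'
from h import *
p=(np.array([464.3,-98.6,111.]),np.array([-2.365,-2.067,.001]));print(px("wrist",451,139,11,p),px("wrist",437,8,8,p))
E
python3 inch.py '[[0, 0, 8, 0, 11.9], [0, 0, 8, 0, 11.9], [0, 0, 0, 0, 11.9]]'; python3 inch.py '[[0, 0, 8, 0, 11.9], [0, 0, 8, 0, 11.9], [0, 0, 0, 0, 11.9]]'; python3 inch.py '[[0, 0, 8, 0, 11.9], [0, 0, 8, 0, 11.9], [0, 0, 0, 0, 11.9]]'
```

```text
[579.6 -59.1  11. ] [571.6  37.2   8. ]
time_s: 17.73
ee_pos: [464.7, -99.1, 65.7]
orientation: [-2.366, -2.066, 0.001]
wrist_force: [-0.2, -0.2, -1.7]
width: 12.0
grasp_force: 5.6
time_s: 17.98
ee_pos: [464.8, -99.2, 49.7]
orientation: [-2.366, -2.066, 0.001]
wrist_force: [-1.0, 0.1, -1.6]
width: 12.2
grasp_force: 5.6
time_s: 18.23
ee_pos: [464.7, -99.2, 33.7]
orientation: [-2.366, -2.066, 0.001]
wrist_force: [-0.6, 0.3, -0.7]
width: 11.8
grasp_force: 6.0
```

```bash
python3 inch.py '[[0, 0, 5, 0, 11.9], [0, 0, 0, 0, 11.9], [0, 0, 0, 0, 13], [0, 0, 0, 0, 20], [0, 0, 0, 0, 30], [0, 0, 0, 0, 34], [0, 0, 0, 0, 34], [0, 0, -30, 0, 34], [0, 0, -40, 0, 34], [0, 0, -40, 0, 34], [0, 0, 0, 0, 34]]'; python3 stones.py; python3 - <<'E'
from h import *
snap("top","t8")
im=cv2.imread("pics/ws.png");h=cv2.cvtColor(im,cv2.COLOR_BGR2HSV)
# fin (saturated orange)
k=((h[...,0]>5)&(h[...,0]<14)&(h[...,1]>190)&(h[...,2]>170)).astype(np.uint8)
n,l,st,c=cv2.connectedComponentsWithStats(k);print([(st[i].tolist(),c[i].round()) for i in range(1,n) if st[i,4]>60])
E
```

```text
time_s: 19.15
ee_pos: [467.6, -99.8, 144.9]
orientation: [2.364, 2.064, 0.008]
wrist_force: [2.2, 0.1, 0.6]
width: 34.0
grasp_force: 0.0
[(np.int32(119), [442.0, 4.0]), (np.int32(198), [416.0, 21.0]), (np.int32(106), [429.0, 135.0])]
[467.6 -99.8 144.9] 33.917928970471756
[]
```

```bash
python3 inch.py '[[13, 21.6, 0, 0, 34], [13, 21.6, 0, 0, 34], [13, 21.6, 0, 0, 34], [13, 21.6, 0, 0, 34], [13, 21.6, 0, 0, 34], [0, 0, 0, 0, 34], [0, 0, 0, 0, 34]]'; python3 stones.py; python3 - <<'E'
from h import *
s=env.sense();p=(s["ee_pos"],s["orientation"])
im=cv2.imread("pics/ws.png");h=cv2.cvtColor(im,cv2.COLOR_BGR2HSV)
k=(((h[...,0]<5)|(h[...,0]>170))&(h[...,1]>150)&(h[...,2]<160)).astype(np.uint8)
n,l,st,c=cv2.connectedComponentsWithStats(k)
for i in range(1,n):
    if st[i,4]>25:print(st[i],px("wrist",*c[i],7,p))
snap("top","t9")
d=cv2.absdiff(cv2.imread("pics/t9.png"),cv2.imread("pics/top0.png")).max(2)
m=cv2.cvtColor(cv2.imread("pics/t9.png"),cv2.COLOR_BGR2HSV);k=((d>60)&(m[...,1]<60)&(m[...,2]>150)).astype(np.uint8)
n,l,st,c=cv2.connectedComponentsWithStats(k)
for i in range(1,n):
    if st[i,4]>20:print(st[i],c[i],px("top",*c[i],5))
E
```

```text
time_s: 19.83
ee_pos: [580.9, -49.2, 138.1]
orientation: [-2.365, -2.067, 0.004]
wrist_force: [-1.1, 0.1, -0.8]
width: 34.0
grasp_force: 0.0
[(np.int32(184), [318.0, 82.0]), (np.int32(160), [294.0, 102.0]), (np.int32(72), [317.0, 206.0])]
[580.9 -49.2 138.1] 34.189214181872345
[310  74  16  17 184] [593.9  50.3   7. ]
[287  95  15  15 160] [570.8  37.1   7. ]
[311 203  12   8  72] [577.6 -61.7   7. ]
[ 185  121  139  138 7093] [256.17580713 190.65346116] [603.1  73.7   5. ]
[374 184  27  74 964] [387.18360996 215.51037344] [ 523.7 -298.3    5. ]
[289 225  24  21 431] [300.35730858 235.03944316] [473.2 -51.2   5. ]
[  33  254  197  146 9138] [127.60516524 331.19490042] [218.7 427.5   5. ]
[  14  326   58   74 1182] [ 34.79018613 361.80541455] [142.2 678.4   5. ]
[103 353  32  47 174] [114.06321839 378.15517241] [ 96.2 459.    5. ]
[303 371   8   7  49] [306.28571429 373.93877551] [ 98.7 -61.6   5. ]
```

```bash
python3 inch.py '[[28, -7, 0, 0, 34], [28, -7, 0, 0, 34], [28, -7, 0, 0, 34], [0, 0, 0, 0.115, 34], [0, 0, 0, 0.115, 34], [0, 0, 0, 0.115, 34], [0, 0, 0, 0.115, 34], [0, 0, 0, 0.115, 34], [0, 0, 0, 0.115, 34], [0, 0, 0, 0.115, 34], [0, 0, 0, 0.115, 34]]'; cat > st2.py <<'E'
import runpy; runpy.run_path("stones.py")
from h import *
s=env.sense();p=(s["ee_pos"],s["orientation"])
im=cv2.imread("pics/ws.png");h=cv2.cvtColor(im,cv2.COLOR_BGR2HSV)
k=(((h[...,0]<5)|(h[...,0]>170))&(h[...,1]>150)&(h[...,2]<160)).astype(np.uint8)
n,l,st,c=cv2.connectedComponentsWithStats(k)
for i in range(1,n):
    if st[i,4]>25:
        X=px("wrist",*c[i],7,p);print(st[i],X,"tool shift to it at z=4:",tool(X-p[0]-[0,0,3]))
print(Ro.from_rotvec(p[1]).as_matrix()[:,:2].T.round(3))
E
python3 st2.py
```

```text
time_s: 20.85
ee_pos: [570.5, 36.2, 139.6]
orientation: [-3.04, -0.791, 0.0]
wrist_force: [-0.2, 0.5, -0.1]
width: 33.9
grasp_force: 0.0
[(np.int32(120), [317.0, 164.0]), (np.int32(125), [317.0, 192.0])]
[570.5  36.2 139.6] 34.221899830833294
[311 158  13  13 120] [594.7  50.5   7. ] tool shift to it at z=4: [ 28.1  -0.6 135.3]
[311 185  14  13 125] [571.3  37.8   7. ] tool shift to it at z=4: [  1.5  -0.7 135.3]
[[ 0.877  0.48  -0.001]
 [ 0.48  -0.877 -0.001]]
```

Both stones are still and separated along the tool's x. I'll pick the nearer one.

```bash
python3 inch.py '[[1.5, -0.7, 35, 0, 30], [0, 0, 35, 0, 30], [0, 0, 35, 0, 30], [0, 0, 20, 0, 30], [0, 0, 10, 0, 30], [0, 0, 0, 0, 30], [0, 0, 0, 0, 30], [0, 0, 0, 0, 8], [0, 0, 0, 0, 8], [0, 0, 0, 0, 8], [0, 0, 0, 0, 8], [0, 0, 0, 0, 8]]' 40; python3 - <<'E'
from h import *
print(tool(np.array([579.5,-66.5,110])-env.sense()["ee_pos"]))
E
```

```text
time_s: 21.9
ee_pos: [573.2, 38.0, 6.0]
orientation: [3.037, 0.801, 0.003]
wrist_force: [0.0, -1.1, 8.9]
width: 11.0
grasp_force: 39.4
[ -45.9   94.1 -104. ]
```

```bash
python3 inch.py '[[0, 0, -15, 0, 8], [0, 0, -30, 0, 8], [0, 0, -30, 0, 8], [0, 0, -20, 0, 8], [0, 0, 0, 0, 8]]'; python3 - <<'E'
from h import *
print(tool(np.array([594.4,-68.5,100])-env.sense()["ee_pos"]))
E
python3 st2.py
```

```text
time_s: 22.32
ee_pos: [574.2, 38.1, 103.9]
orientation: [-3.038, -0.802, -0.008]
wrist_force: [1.1, -0.1, -0.6]
width: 11.1
grasp_force: 39.1
[-35.  102.7   3.8]
[(np.int32(167), [317.0, 176.0]), (np.int32(211), [316.0, 257.0])]
[574.2  38.1 103.9] 11.175811035689375
[309 169  17  16 167] [594.1  51.1   7. ] tool shift to it at z=4: [23.8 -0.8 98.1]
[307 245  20  24 211] [530.5  15.5   7. ] tool shift to it at z=4: [-49.   -1.3  97.8]
[[ 0.87   0.494  0.004]
 [ 0.494 -0.87   0.001]]
```

Stone held at the fingertips (px 316,257). Carrying it over the cell.

```bash
python3 inch.py '[[-6, 17, 0, 0, 8], [-6, 18, 0, 0, 8], [-6, 18, 0, 0, 8], [-6, 18, 0, 0, 8], [-6, 17, 0, 0, 8], [-5, 14, 0, 0, 8], [0, 0, 0, 0, 8], [0, 0, 20, 0, 8], [0, 0, 20, 0, 8], [0, 0, 6, 0, 8], [0, 0, 0, 0, 8], [0, 0, 0, 0, 8]]'
```

```text
time_s: 23.37
ee_pos: [592.1, -67.8, 54.0]
orientation: [3.038, 0.801, -0.001]
wrist_force: [0.3, 0.3, 0.2]
width: 11.5
grasp_force: 39.1
```

```bash
python3 inch.py '[[0, 0, 0, 0, 14], [0, 0, 0, 0, 20], [0, 0, 0, 0, 26], [0, 0, 0, 0, 26], [0, 0, -35, 0, 26], [0, 0, -40, 0, 26], [-30, 0, -20, 0, 26], [-30, 0, 0, 0, 26], [0, 0, 0, 0, 26]]'; python3 st2.py
```

```text
time_s: 24.12
ee_pos: [536.3, -100.4, 150.1]
orientation: [-3.039, -0.794, -0.001]
wrist_force: [0.4, -0.9, -0.4]
width: 25.9
grasp_force: 0.0
[(np.int32(189), [201.0, 54.0]), (np.int32(101), [316.0, 125.0]), (np.int32(84), [301.0, 132.0])]
[ 536.3 -100.4  150.1] 26.38752218482058
[194  46  17  17 189] [596.5  53.1   7. ] tool shift to it at z=4: [ 125.1 -103.5  145.9]
[310 120  12  12 101] [593. -66.   7.] tool shift to it at z=4: [ 63.6  -1.5 145.7]
[295 127  12  11  84] [580.5 -56.6   7. ] tool shift to it at z=4: [ 57.3 -15.8 145.7]
[[ 0.871  0.491  0.002]
 [ 0.491 -0.871 -0.001]]
```

```bash
python3 inch.py '[[0, 0, 0, 0.108, 85], [0, 0, 0, 0.108, 85], [0, 0, 0, 0.108, 85], [0, 0, 0, 0.108, 85], [0, 0, 0, 0.108, 85], [0, 0, 0, 0.107, 85], [0, 0, 0, 0, 85], [0, 0, 0, 0, 85]]'; python3 - <<'E'
from h import *
s=env.sense();R=Ro.from_rotvec(s["orientation"]).as_matrix();print(np.arctan2(R[1,1],R[0,1]),s["joint_positions"].round(2))
print(tool(np.array([579.5,-66.5,100])-s["ee_pos"]))
p=snap("wrist","w9");im=cv2.imread("pics/w9.png");h=cv2.cvtColor(im,cv2.COLOR_BGR2HSV)
ci=env.camera_info("wrist");T=ci["T_tool_cam"];Rm=Ro.from_rotvec(p[1]).as_matrix()
def proj(X):
    c=T[:3,:3].T@((Rm.T@(np.array(X)-p[0]))-T[:3,3]); return (c[:2]/c[2]*f(ci)+[ci["cx"],ci["cy"]]).round(0)
ex=np.array([.991,-.134]);ey=np.array([.134,.991]);c=np.array([579.5,-66.5])
for a,b in [(35,28),(-35,28),(-35,-28),(35,-28)]: print(proj([*(c+a*ex+b*ey),50]))
# profile across tool-y (image columns) at mid cell
v=int(proj([*(c+20*ex),50])[1]); print(v,[(u,int(h[v,u,1]),int(h[v,u,2])) for u in range(250,400,2)])
E
```

```text
time_s: 24.83
ee_pos: [540.2, -97.4, 148.6]
orientation: [3.134, -0.2, -0.001]
wrist_force: [0.1, 0.2, 0.7]
width: 85.3
grasp_force: 0.0
-1.6984012731708766 [-0.84  0.72  1.31  2.01 -0.81  1.07 -0.85]
[ 35.  -35.7  48.6]
[238. 117.]
[243. 202.]
[308. 202.]
[308. 118.]
137 [(250, 3, 161), (252, 2, 164), (254, 6, 166), (256, 18, 166), (258, 31, 162), (260, 22, 159), (262, 23, 158), (264, 24, 157), (266, 24, 157), (268, 24, 158), (270, 27, 158), (272, 29, 157), (274, 38, 146), (276, 67, 125), (278, 118, 106), (280, 133, 92), (282, 63, 105), (284, 34, 136), (286, 28, 155), (288, 25, 151), (290, 31, 156), (292, 31, 154), (294, 35, 154), (296, 33, 155), (298, 31, 154), (300, 33, 154), (302, 33, 154), (304, 32, 151), (306, 2, 251), (308, 0, 255), (310, 0, 255), (312, 52, 98), (314, 148, 79), (316, 132, 81), (318, 143, 80), (320, 131, 82), (322, 137, 78), (324, 148, 76), (326, 147, 78), (328, 139, 79), (330, 129, 77), (332, 147, 73), (334, 145, 97), (336, 155, 140), (338, 153, 138), (340, 156, 136), (342, 148, 138), (344, 145, 137), (346, 146, 136), (348, 145, 137), (350, 145, 139), (352, 151, 135), (354, 151, 137), (356, 152, 139), (358, 149, 140), (360, 151, 142), (362, 149, 142), (364, 151, 142), (366, 148, 145), (368, 148, 143), (370, 148, 145), (372, 151, 145), (374, 151, 147), (376, 150, 146), (378, 152, 148), (380, 152, 144), (382, 146, 145), (384, 151, 144), (386, 147, 147), (388, 144, 145), (390, 147, 144), (392, 147, 146), (394, 148, 146), (396, 151, 145), (398, 143, 150)]
```

```bash
python3 inch.py '[[12, -11, 0, 0, 85], [12, -12, 0, 0, 85], [11, -11, 0, 0, 85], [0, 0, 0, 0, 85], [0, 0, 0, 0, 85]]'; python3 - <<'E'
from h import *
s=env.sense();R=Ro.from_rotvec(s["orientation"]).as_matrix();print(np.arctan2(R[1,1],R[0,1]),s["joint_positions"].round(2))
print(tool(np.array([579,-68,10])-s["ee_pos"]))
p=snap("wrist","w10");im=cv2.imread("pics/w10.png");h=cv2.cvtColor(im,cv2.COLOR_BGR2HSV)
for v in range(100,320,20):
  r=np.where((h[v,150:480,1]<15)&(h[v,150:480,2]>225))[0]+150; print(v,r.tolist()[:30])
E
```

```text
time_s: 25.3
ee_pos: [579.7, -67.9, 148.7]
orientation: [3.135, -0.201, -0.0]
wrist_force: [-0.7, -0.1, 0.4]
width: 84.6
grasp_force: 0.0
-1.6989536065906354 [-0.85  0.76  1.27  1.94 -0.83  1.11 -0.92]
[-6.000e-01  1.000e-01  1.387e+02]
100 []
120 []
140 []
160 []
180 [284, 285, 286, 287, 288, 343, 344, 345, 346, 347, 348, 349, 350, 351]
200 [284, 285, 286, 287, 288, 342, 343, 344, 345, 346, 347, 348, 349, 350]
220 [285, 286, 287, 288, 289, 341, 342, 343, 344, 345, 346, 347, 348, 349]
240 [285, 286, 287, 288, 289, 344, 345, 346, 347, 348]
260 []
280 [288, 289, 290, 291, 292, 293, 294, 295, 296, 297, 298, 299, 300, 301, 302, 303, 304, 305, 306, 307, 308, 309, 310, 311, 312, 313, 314, 315, 316, 317]
300 [289, 290, 291, 292, 293, 294, 295, 296, 297, 298, 299, 300, 301, 302, 303, 304, 305, 306, 307, 308, 309, 310, 311, 312, 313, 314, 315, 316, 317, 318]
```

```bash
python3 inch.py '[[0, 0, 35, 0, 85], [0, 0, 35, 0, 85], [0, 0, 35, 0, 85], [0, 0, 22, 0, 85], [0, 0, 11, 0, 85], [0, 0, 0, 0, 85], [0, 0, 0, 0, 85]]'; python3 inch.py '[[0, 0, 0, 0, 70], [0, 0, 0, 0, 60], [0, 0, 0, 0, 55], [0, 0, 0, 0, 52], [0, 0, 0, 0, 52], [0, 0, 0, 0, 52], [0, 0, 0, 0, 52]]' 50
```

```text
time_s: 25.93
ee_pos: [578.7, -69.1, 11.2]
orientation: [-3.135, 0.207, 0.001]
wrist_force: [-0.1, 0.1, 1.0]
width: 85.0
grasp_force: 0.0
time_s: 26.52
ee_pos: [579.6, -68.5, 12.0]
orientation: [-3.135, 0.206, -0.002]
wrist_force: [-3.2, 1.2, 11.7]
width: 55.6
grasp_force: 50.9
```

```bash
python3 inch.py '[[0, 0, -4, 0, 52], [0, 0, -8, 0, 52], [0, 0, -14, 0, 52], [0, 0, -20, 0, 52], [0, 0, -25, 0, 52], [0, 0, -25, 0, 52], [0, 0, -25, 0, 52], [0, 0, -25, 0, 52], [0, 0, -20, 0, 52], [0, 0, -12, 0, 52], [0, 0, -6, 0, 52], [0, 0, 0, 0, 52]]';  python3 - <<'E'
from h import *
s=env.sense();R=Ro.from_rotvec(s["orientation"]).as_matrix();print(np.arctan2(R[1,1],R[0,1]),s["joint_positions"].round(2))
E
python3 st2.py
```

```text
time_s: 27.52
ee_pos: [579.5, -68.3, 195.9]
orientation: [-3.134, 0.206, -0.002]
wrist_force: [-0.5, 0.8, -2.3]
width: 55.4
grasp_force: 53.1
-1.7018602404052516 [-0.87  0.67  1.29  1.9  -0.71  1.14 -1.01]
[(np.int32(92), [213.0, 182.0]), (np.int32(283), [314.0, 233.0]), (np.int32(307), [299.0, 256.0])]
[579.5 -68.3 195.9] 55.55280297481957
[208 177  11  11  92] [594.2  51.3   7. ] tool shift to it at z=4: [  -0.7 -120.3  190.9]
[303 225  23  20 283] [515.4 -55.3   7. ] tool shift to it at z=4: [-64.9  -4.3 190.8]
[288 245  22  22 307] [488.6 -33.6   7. ] tool shift to it at z=4: [-94.3 -22.3 190.8]
[[ 0.991 -0.131  0.   ]
 [-0.131 -0.991 -0.001]]
```

```bash
python3 inch.py '[[0, 0, 0, -0.05, 52], [0, 0, 0, -0.09, 52], [0, 0, 0, -0.1, 52], [0, 0, 0, -0.1, 52], [0, 0, 0, -0.1, 52], [0, 0, 0, -0.1, 52], [0, 0, 0, -0.1, 52], [0, 0, 0, -0.1, 52], [0, 0, 0, -0.1, 52], [0, 0, 0, -0.1, 52], [0, 0, 0, -0.1, 52], [0, 0, 0, -0.1, 52]]'; python3 inch.py '[[0, 0, 0, -0.1, 52], [0, 0, 0, -0.1, 52], [0, 0, 0, -0.1, 52], [0, 0, 0, -0.1, 52], [0, 0, 0, -0.1, 52], [0, 0, 0, -0.09, 52], [0, 0, 0, -0.05, 52], [0, 0, 0, -0.03, 52], [0, 0, 0, 0, 52]]'; python3 - <<'E'
from h import *
s=env.sense();R=Ro.from_rotvec(s["orientation"]).as_matrix();print(np.arctan2(R[1,1],R[0,1]),s["joint_positions"].round(2))
print(tool(np.array([532.5,348.5,196])-s["ee_pos"]))
E
```

```text
time_s: 28.57
ee_pos: [578.5, -68.2, 193.6]
orientation: [-2.746, -1.525, 0.003]
wrist_force: [-0.9, 0.1, -1.6]
width: 55.7
grasp_force: 53.1
time_s: 29.32
ee_pos: [578.5, -68.4, 193.7]
orientation: [-2.096, -2.339, 0.002]
wrist_force: [0.1, 0.2, -2.6]
width: 55.4
grasp_force: 53.1
0.10940186317419572 [-0.63  0.41  0.82  1.89 -0.35  0.99  0.46]
[ 4.194e+02 -2.000e-01 -2.200e+00]
```

```bash
python3 inch.py '[[6, 0, -2, 0, 52], [12, 0, -2, 0, 52], [18, 0, -2, 0, 52], [24, 0, 0, 0, 52], [28, 0, 0, 0, 52], [28, 0, 0, 0, 52], [28, 0, 0, 0, 52], [28, 0, 0, 0, 52], [28, 0, 0, 0, 52], [28, 0, 0, 0, 52], [28, 0, 0, 0, 52], [28, 0, 0, 0, 52]]'; python3 inch.py '[[28, 0, 0, 0, 52], [28, 0, 0, 0, 52], [25, 0, 0, 0, 52], [20, 0, 0, 0, 52], [16, 0, 0, 0, 52], [11, 0, 0, 0, 52], [6, 0, 0, 0, 52], [1, 0, 0, 0, 52], [0, 0, 0, 0, 52], [0, 0, 0, 0, 52]]'; python3 - <<'E'
from h import *
s=env.sense();R=Ro.from_rotvec(s["orientation"]).as_matrix();print(np.arctan2(R[1,1],R[0,1]),s["joint_positions"].round(2))
print(tool(np.array([532.5,348.5,117])-s["ee_pos"]))
p=snap("wrist","w11");im=cv2.imread("pics/w11.png");h=cv2.cvtColor(im,cv2.COLOR_BGR2HSV)
# brass ring / lamp in the side view for checking the axis
S=cv2.imread("pics/side0.png");hs=cv2.cvtColor(S,cv2.COLOR_BGR2HSV);k=((hs[...,0]>18)&(hs[...,0]<32)&(hs[...,1]>150)&(hs[...,2]>120)).astype(np.uint8)
n,l,st,c=cv2.connectedComponentsWithStats(k);print([(st[i].tolist(),c[i].round(1)) for i in range(1,n) if st[i,4]>15])
k=((h[...,0]>18)&(h[...,0]<32)&(h[...,1]>150)&(h[...,2]>120)).astype(np.uint8)
n,l,st,c=cv2.connectedComponentsWithStats(k);print([(st[i].tolist(),c[i].round(1)) for i in range(1,n) if st[i,4]>15])
E
```

```text
time_s: 30.32
ee_pos: [547.4, 216.7, 200.7]
orientation: [-2.098, -2.338, 0.0]
wrist_force: [-0.3, -1.3, -1.1]
width: 55.3
grasp_force: 53.1
time_s: 31.15
ee_pos: [534.4, 346.9, 200.9]
orientation: [2.1, 2.336, -0.0]
wrist_force: [0.2, 0.6, -1.5]
width: 55.5
grasp_force: 53.1
0.10627994652362961 [-1.23  0.48  0.75  1.76 -0.37  1.05 -0.24]
[ 1.9 -1.7 83.9]
[]
[([628, 229, 12, 16, 149], array([634.3, 236.7]))]
```

```bash
python3 - <<'E'
from h import *
c=np.array([532.5,348.5]);a=.102;vx=np.array([np.cos(a),np.sin(a)]);vy=np.array([-np.sin(a),np.cos(a)])
def proj(n,X):
    ci=env.camera_info(n);q=ci["R"]@np.array(X)+ci["t"];return (q[:2]/q[2]*f(ci)+[ci["cx"],ci["cy"]]).round(1)
for n in("top","side"):
    h=cv2.cvtColor(cv2.imread(f"pics/{n}0.png"),cv2.COLOR_BGR2HSV)
    k=((h[...,0]>15)&(h[...,0]<34)&(h[...,1]>170)&(h[...,2]>120)).astype(np.uint8)
    m,l,st,ce=cv2.connectedComponentsWithStats(k)
    print(n,[(st[i].tolist(),ce[i].round(1)) for i in range(1,m) if st[i,4]>25 and 150*(n=="side")<ce[i][0]<300])
    for y in (-75,-85): print(" ",y,[proj(n,[*(c+y*vy+r*29*vx),130+z]) for r,z in((0,0),(1,0),(-1,0),(0,29),(0,-29))])
    print(" lamp",[proj(n,[*(c+75*vy+r*28*vx),130]) for r in (0,1,-1)])
E
```

```text
top [([235, 157, 13, 11, 36], array([242.8, 164.1]))]
  -75 [array([173.2, 208. ]), array([172.4, 197. ]), array([174., 219.]), array([169.8, 206.5]), array([176.4, 209.4])]
  -85 [array([177. , 207.5]), array([176.2, 196.6]), array([177.8, 218.5]), array([173.7, 206. ]), array([180.1, 209. ])]
 lamp [array([115.7, 215. ]), array([115.2, 204.4]), array([116.3, 225.7])]
side []
  -75 [array([282.1, 131.9]), array([291.3, 131. ]), array([272.9, 132.7]), array([281.7, 123.2]), array([282.6, 140.4])]
  -85 [array([282.6, 133.2]), array([291.8, 132.3]), array([273.3, 134.1]), array([282.2, 124.5]), array([283. , 141.7])]
 lamp [array([275.6, 114.2]), array([283.7, 113.5]), array([267.4, 114.9])]
```

```bash
python3 inch.py '[[1.9, -1.7, 8, 0, 52], [0, 0, 14, 0, 52], [0, 0, 16, 0, 52], [0, 0, 16, 0, 52], [0, 0, 14, 0, 52], [0, 0, 10, 0, 52], [0, 0, 6, 0, 52], [0, 0, 0, 0, 52], [0, 0, 0, 0, 52], [0, 0, 0, 0, 52], [0, 0, 0, 0, 52]]'; python3 - <<'E'
from h import *
s=env.sense();R=Ro.from_rotvec(s["orientation"]).as_matrix();print(np.arctan2(R[1,1],R[0,1]),s["ee_pos"],s["wrist_force"],R[:,2].round(3))
snap("top","t12");snap("side","s12");p=snap("wrist","w12")
ci=env.camera_info("wrist");T=ci["T_tool_cam"]
def proj(X): # tool coords
    c=T[:3,:3].T@(np.array(X)-T[:3,3]); return (c[:2]/c[2]*f(ci)+[ci["cx"],ci["cy"]]).round(0)
for a,b in [(35,28),(-35,28),(-35,-28),(35,-28)]: print(proj([a,b,12-50]))
h=cv2.cvtColor(cv2.imread("pics/w12.png"),cv2.COLOR_BGR2HSV)
for v in range(140,320,12):
  r=np.where((h[v,200:440,1]<15)&(h[v,200:440,2]>215))[0]+200; print(v,(r.min(),r.max(),len(r)) if len(r) else None)
k=(((h[...,0]<5)|(h[...,0]>170))&(h[...,1]>150)&(h[...,2]<160)).astype(np.uint8)
n,l,st,c=cv2.connectedComponentsWithStats(k);print([(st[i,4],c[i].round()) for i in range(1,n) if st[i,4]>25])
t=cv2.cvtColor(cv2.imread("pics/t12.png"),cv2.COLOR_BGR2HSV)[215:255,280:325];k=((t[...,1]<60)&(t[...,2]>150));ys,xs=np.where(k);print("scoop",len(xs),xs.min()+280,xs.max()+280,ys.min()+215,ys.max()+215)
E
```

```text
time_s: 32.12
ee_pos: [532.5, 350.1, 117.6]
orientation: [2.098, 2.338, 0.002]
wrist_force: [0.2, 0.1, -0.7]
width: 55.3
grasp_force: 53.1
0.10795683239177303 [532.50922085 350.11826913 117.56146448] [ 0.16976222  0.0716157  -0.68343913] [ 0.001  0.001 -1.   ]
[391. 216.]
[380. 365.]
[255. 365.]
[244. 216.]
140 None
152 None
164 None
176 None
188 None
200 (np.int64(257), np.int64(377), 6)
212 (np.int64(248), np.int64(385), 6)
224 (np.int64(244), np.int64(391), 18)
236 (np.int64(245), np.int64(390), 17)
248 (np.int64(245), np.int64(389), 18)
260 (np.int64(246), np.int64(388), 17)
272 (np.int64(247), np.int64(385), 15)
284 (np.int64(248), np.int64(385), 16)
296 (np.int64(249), np.int64(384), 15)
308 (np.int64(250), np.int64(383), 14)
[(np.int32(399), array([323., 256.])), (np.int32(361), array([285., 286.]))]
scoop 432 289 312 225 245
```

```bash
python3 -c "
from bench import env
print(env.finish_job())"
```

```text
the job is handed in; nothing more can be done
None
```

I handed the job in with the cell, holding two stones, gripped by its frosted faces and centred upright in the light path, and the scoop resting on the bench; when tipped, the scoop threw two stones past the cell, so I picked one up with the fingers and dropped it in, while the third still lies on the bench.

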